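# Find and press the concealed release of a knife safe

### The arm

A 6-joint arm with a two-finger parallel gripper is mounted at the origin on the work surface. World frame = base frame: x ahead of the robot, y to its left, z up, the work surface at z = 0. Lengths are in mm, angles in rad, forces in N, time in s.
With the tool pointing down it reaches from about 275 to 775 mm from the base axis. Payload 14.6 kg.
Tool frame: the origin (TCP) lies on the centre line of the jaws, within the pads' length; the fingertips stand ahead of it and the grasp point (between the pads) lies 11 mm behind it (bot.finger_overhang is the z of the fingertips in the tool frame, in mm); z points along the fingers, y is the line along which they close (so a half turn about z gives the same grasp; the last joint's range is limited). The gripper opens to 85 mm and grips with 20 to 120 N. Pads are 22 mm wide; open, the fingers measure 114 mm over their backs; the gripper's body (76 mm by 85 mm) begins 54 mm behind the grasp point. The pads swing forward as they close: fully open they stand 13 mm farther back than shut.
Start: joints at [1.173, 0.263, -0.048, 1.259, 0, 1.415], TCP at [126.226, 509.603, 239.278] pointing down, gripper open.
Joint ranges: [-2.65, 2.65], [-0.89, 1.7], [-1.18, 1.37], [-2.13, 2.11], [-1.35, 1.29], [-3.14, 3.14]. Speed limits (rad/s): [1.89, 1.89, 2.57, 2.79, 3.14, 3.14].

### API

Orientations are given as a rotation vector (axis times angle).
In Python, from rig import bot, capture, camera_params, spotter gives the robot as it stands.
- The arm moves only by the shell command python3 -m creep 'ROWS' [OPENING] [FORCE]. ROWS is JSON, a list of rows, each an object with "translation": the shift along the tool's x, y, z in m, a list of three; "roll": the turn about the tool's z in degrees. In form: [{"translation": [tx, ty, tz], "roll": roll}, ...]. A call has exactly 8 rows; each row is the pose to reach, as a shift and turn from the pose commanded when the call began, along the tool's axes at that moment; what a row does not reach only later rows make up. A row lasts 1/12 s, in which the tool goes at most 41.7 mm and 7.16 degrees, less where a joint would pass 70% of its speed; a pose out of reach is approached as far as the arm can. A call with a gripper value outside its range is refused whole. OPENING is the gripper command: -1 is shut, 1 is fully open, values between are in proportion, set as the call begins (- or left out, the last holds). The fingers move at their own pace and stop on an object; FORCE is the grip in N (left out, the last holds). Time passes only in rows, so rows that repeat a pose let the fingers close, or fill a call up. It gives the time, the measured TCP pose, the force, the opening and the grip force at its end, in the units of the state.
- bot.state(): the state, without advancing time (a new reading comes with each control period).
- capture(name): name is "side" or "top"; returns the picture (400x640x3 uint8, blue, green, red); there is no depth.
- camera_params(name): a dict with "fx", "fy", "cx", "cy" (pixels), "world_from_camera" (4x4, takes a point from camera to world coordinates). Camera axes: x right, y down, z forward; pixel columns grow to the right and rows downward; lengths in mm; the calibration is good to about 2 mm. A picture is of the moment at which its call begins. camera_params takes no time and is no camera call.
- bot.hand_in(): hands the job in; it is judged then, once.
Trained networks look in the newest picture that a camera, given by its name, has taken for a name from the list of things; names that differ only in an ending like _2 or _b are one class to them, and where a whole thing is asked for, a point or a joint stands for the part that bears it (a point fixed in the world has none). Each returns a list of dicts, best first, with "confidence" (0 to 1); they miss things now and then, are a little off and sometimes report something else, mostly with a low value. They report only what shows in the picture. A call takes as long as a camera call.
- spotter.recognise(camera, label): "pixel" ([column, row] in pixels, amid what is visible of it).
- spotter.mark_of(camera, label): "pixel" ([column, row] in pixels: a listed point, or the origin of a listed thing).
The state is a dict: "time_s": time; "q": joint angles; "dq": joint speeds; "joint_efforts": joint torques, N m; "position": TCP position; "orientation": TCP orientation; "contact_force": force on the tool from outside, world axes, zero at the start; "moment": the same for the moment, N m; "grip_width": finger opening in mm; "finger_force": force on a finger pad.
Only numpy, scipy, OpenCV 4.12 (cv2) and the standard library are available. Lean on these libraries where they do the work, as an engineer would, in place of code of your own. Each camera call takes 0.05 s, during which the arm holds its last target. There are 200 camera calls.

### The job

The shared kitchen's knives are locked in the low steel knife safe; its release is a flush pad hidden somewhere along the grey recessed strip on the front deck. Feel along the strip with a fingertip, find the pad that gives way and press it fully home, so that the lid pops ajar, then take the hand away. Do not push or pry at the lid, do not lean hard on the safe, pick nothing up, and leave the jar, tin, mug and basin where they stand.

Things in the scene. Friction and masses are not known exactly. Their poses are not given: they have to be found in the camera images.
- knife_safe: Low stainless box fixed to the table, 260 mm (its x) by 380 mm (its y) by 90 mm high. Origin: centre of its underside; its -x side, with the fixed front deck (100 mm deep, flat top 90 mm up), faces the robot; the lid covers the 160 mm behind the deck. Position and yaw differ in every run.
- strip_mid (a point): Centre of the grey recessed strip in the deck, on its surface, 80 mm from the safe's centre towards its -x; axes as the safe's. The strip is a rigid flat band 150 mm long (along the safe's y), 44 mm wide (along its x), 88 mm above the table, 2 mm below the deck's top. The hidden pad is a part of this band, of the same colour and flush with it; elsewhere the strip is solid.
- release (a joint): How far the hidden pad is pressed down, m: 0 flush, 0.006 home; resists with a steady 4 to 5 N, stays where pushed (no return). The pad is as wide as the strip and 38 mm long along y, with a 1 mm seam at each end; its centre lies up to 50 mm either way along y from the strip's centre: its place is not reported. Only a fingertip wholly within its length can press it in.
- lid (a joint): Lid angle, rad: 0 shut (level with the deck), about 0.35 when the pad is fully home. The pad's linkage raises the lid in proportion to the press, about a tenth of a second late; it stays up.
- lid_edge (a point): Middle of the lid's front edge, top side; the lid is an 8 mm aluminium plate with a blue panel, hinged at the safe's far (+x) side. Its front edge lies 52 mm behind the strip's centre line and rises about 55 mm as it pops.
- sauce_jar_mid (a point): Centre of a loose jar with a red cap, 44 mm in diameter, 60 mm high, standing on one end of the deck beside the strip (about 140 mm along y from the strip's centre). Leave alone.
- pepper_tin_mid (a point): Centre of a loose tin with a yellow label and pale top, 42 mm in diameter, 55 mm high, standing on the other end of the deck (jar and tin change ends). Leave alone.
- mug_mid (a point): Centre of a loose white mug, 76 mm in diameter, 85 mm high, on the table to the left (+y) of the safe. Leave alone.
- basin_mid (a point): Centre of a loose small blue basin, 150 mm in diameter, 60 mm high, on the table to the right (-y) of the safe. Leave alone.

How it is judged:
By the outcome, as a careful person would: the job done as asked, in the order asked, and still so for the second after the job is handed in, with the robot touching nothing.
It also fails if it takes over 45 s, if anything falls off the work surface, if the arm or the gripper's body presses on something with over 40 N, if the wrist force passes 120 N, or if a joint passes its speed limit or range.

## Working session

There is one attempt and no reset: what is moved stays moved. The work goes in short steps, Python scripts to look and compute and a shell command to move; the robot and the scene stay as the last step left them, time stands still between calls to the robot, and variables do not carry over. Pictures are saved under pics/ and viewed, at most 10 in all, crops included, and the job is handed in when it is done.

```bash
mkdir -p pics; cat > h.py <<'E'
import numpy as np, cv2
from rig import bot, capture, camera_params, spotter
def ray(cam,px,z):
    p=camera_params(cam); T=np.array(p["world_from_camera"])
    d=T[:3,:3]@np.array([(px[0]-p["cx"])/p["fx"],(px[1]-p["cy"])/p["fy"],1]); o=T[:3,3]
    return o+d*(z-o[2])/d[2]
def proj(cam,P):
    p=camera_params(cam); T=np.linalg.inv(np.array(p["world_from_camera"]))
    c=T[:3,:3]@np.array(P)+T[:3,3]
    return [p["fx"]*c[0]/c[2]+p["cx"],p["fy"]*c[1]/c[2]+p["cy"]]
E
python3 - <<'E'
from h import *
for c in("top","side"): cv2.imwrite(f"pics/{c}1.png",capture(c))
for l,z in(("strip_mid",88),("lid_edge",90),("knife_safe",0),("sauce_jar_mid",120),("pepper_tin_mid",117),("mug_mid",42),("basin_mid",30)):
    for r in spotter.mark_of("top",l)[:1]: print(l,np.round(r["pixel"],1),round(r["confidence"],2),np.round(ray("top",r["pixel"],z)))
print(bot.state(),bot.finger_overhang)
E
```

```text
strip_mid [331.8 235.7] 0.65 [537.  -9.  88.]
knife_safe [332.  212.6] 0.8 [606. -12.   0.]
sauce_jar_mid [276.9 231.4] 0.52 [544. 127. 120.]
pepper_tin_mid [391.1 234.9] 0.56 [ 539. -153.  117.]
mug_mid [229.2 187. ] 0.96 [666. 264.  42.]
{'time_s': 0.45, 'q': array([ 1.17273260e+00,  2.63109443e-01, -4.83544534e-02,  1.25934559e+00,
        2.77687011e-05,  1.41554535e+00]), 'dq': array([ 0.00102846, -0.00214966, -0.00126015, -0.0005141 ,  0.00012748,
       -0.00035648]), 'joint_efforts': array([-1.14963805e-03, -6.36941743e+01,  3.84530282e+01,  2.38340159e-03,
       -1.11120933e-04, -6.87950646e-06]), 'position': array([126.20087578, 509.60765999, 239.25337535]), 'orientation': array([-3.80469432e-01, -3.11843823e+00,  7.97300238e-06]), 'contact_force': array([-1.92158235, -0.40737792,  0.06771993]), 'moment': array([ 0.01446777,  0.00529691, -0.00057008]), 'finger_force': 0.0, 'grip_width': 85.3661547052382} 8.0
```

View pics/top1.png

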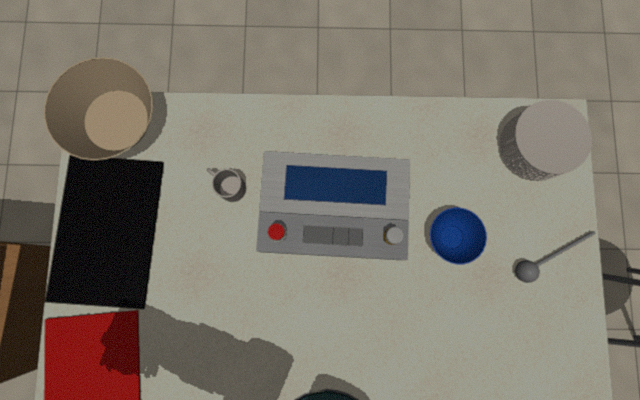

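View pics/side1.png

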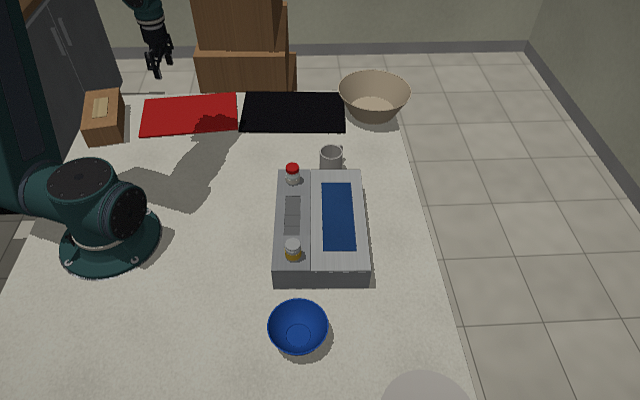

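The top view shows the safe with the strip from about (303,235) to (363,237). Seam lines may show near columns 332 and 349. The jar cap is at (277,231) and the tin at (394,235). I'll zoom in on the strip.

```bash
python3 - <<'E'
from h import *
im=cv2.imread("pics/top1.png"); c=im[215:260,250:415]
cv2.imwrite("pics/crop1.png",cv2.resize(c,None,fx=4.8,fy=4.8,interpolation=cv2.INTER_CUBIC))
g=cv2.cvtColor(im,cv2.COLOR_BGR2GRAY)
print(g[231:241,298:370].mean(0).round().astype(int))
for px in((303,235),(363,237),(332,236),(349,236.5)): print(px,ray("top",px,88).round(1))
a=ray("top",(258.5,250),90);b=ray("top",(407,259),90);print(a,b)
E
```

```text
[111 111 112 112 105  85  82  85  86  83  85  85  85  84  84  84  85  84
  85  83  83  84  84  84  84  84  84  86  84  83  85  84  85  83  72  75
  82  84  84  85  86  83  85  83  83  84  84  83  84  82  70  78  84  84
  83  85  85  84  83  83  84  83  84  80  77 102 113 113 112 110 113 111]
(303, 235) [537.8  63.9  88. ]
(363, 237) [534.5 -87.2  88. ]
(332, 236) [536.1  -9.1  88. ]
(349, 236.5) [535.4 -51.9  88. ]
[499.00520348 174.03811663  90.        ] [ 480.8053595  -196.96139988   90.        ]
```

View pics/crop1.png

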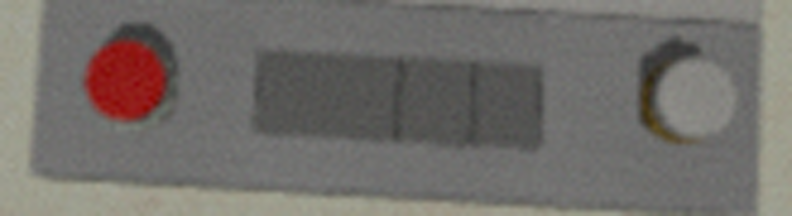

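Two seams show in the crop, at about (332.5,236) and (348.5,236.5). They are 40 mm apart, which matches the pad, so its centre is near (536,-30). I'll shut the fingers and go there with tool x along the strip (22 mm of finger in 38 mm of pad), then confirm by feel.

```bash
python3 -m creep '[{"translation":[-0.031,-0.025,0],"roll":6},{"translation":[-0.062,-0.05,0],"roll":12},{"translation":[-0.093,-0.075,0],"roll":18},{"translation":[-0.124,-0.1,0],"roll":24},{"translation":[-0.155,-0.125,0],"roll":30},{"translation":[-0.186,-0.15,0],"roll":36},{"translation":[-0.217,-0.175,0],"roll":42},{"translation":[-0.248,-0.2,0],"roll":48}]' -1 60
cat > go.py <<'E'
import sys
from h import *
from scipy.spatial.transform import Rotation as R
s=bot.state(); M=R.from_rotvec(s["orientation"]).as_matrix()
t=np.array([float(v) for v in sys.argv[1:4]]); yaw=np.deg2rad(float(sys.argv[4]))
d=M.T@np.array([-np.sin(yaw),np.cos(yaw),0])
print("t",s["time_s"],"pos",s["position"].round(1),"tool shift mm",(M.T@(t-s["position"])).round(1),"roll",np.rad2deg(np.arctan2(d[1],d[0])).round(1),"F",s["contact_force"].round(1),"w",s["grip_width"])
E
python3 go.py 533 -30.5 150 -3
```

```text
time_s: 1.12
position: [319.5, 254.2, 239.5]
orientation: [1.622, 2.69, 0.001]
contact_force: [1.8, 0.9, 0.0]
grip_width: 0.3
finger_force: 0.0
t 1.1167 pos [319.5 254.2 239.5] tool shift mm [-351.4   56.    89.5] roll 30.8 F [1.8 0.9 0. ] w 0.25012701950507177
```

```bash
python3 -m creep '[{"translation":[-0.04,0.006,0],"roll":4},{"translation":[-0.08,0.012,0],"roll":8},{"translation":[-0.12,0.018,0],"roll":12},{"translation":[-0.16,0.025,0],"roll":16},{"translation":[-0.2,0.031,0],"roll":20},{"translation":[-0.24,0.038,0],"roll":24},{"translation":[-0.28,0.044,0],"roll":28},{"translation":[-0.315,0.05,0],"roll":31}]'
python3 go.py 533 -30.5 120 -3
```

```text
time_s: 1.78
position: [512.4, -1.0, 239.3]
orientation: [2.282, 2.159, 0.0]
contact_force: [-0.3, 0.5, -0.8]
grip_width: 0.3
finger_force: 0.0
t 1.7833 pos [512.4  -1.  239.3] tool shift mm [-28.3  22.2 119.3] roll -0.2 F [-0.3  0.5 -0.8] w 0.3202869704216917
```

```bash
python3 -m creep '[{"translation":[-0.007,0.006,0.025],"roll":0},{"translation":[-0.014,0.011,0.05],"roll":0},{"translation":[-0.021,0.017,0.075],"roll":0},{"translation":[-0.028,0.022,0.1],"roll":0},{"translation":[-0.028,0.022,0.112],"roll":0},{"translation":[-0.028,0.022,0.12],"roll":0},{"translation":[-0.028,0.022,0.12],"roll":0},{"translation":[-0.028,0.022,0.12],"roll":0}]'
python3 go.py 533 -30.5 98 -3
python3 - <<'E'
from h import *
for c in("top","side"): im=capture(c); cv2.imwrite(f"pics/{c}2.png",im)
s=cv2.imread("pics/side2.png")[150:280,230:400];t=cv2.imread("pics/top2.png")[140:270,250:420]
cv2.imwrite("pics/both2.png",cv2.resize(np.hstack([s,t]),None,fx=2.35,fy=2.35,interpolation=cv2.INTER_CUBIC))
E
```

```text
time_s: 2.45
position: [531.9, -27.5, 119.7]
orientation: [2.277, 2.164, 0.0]
contact_force: [0.5, -0.4, 0.2]
grip_width: -0.2
finger_force: 0.0
t 2.45 pos [531.9 -27.5 119.7] tool shift mm [-3.   1.2 21.7] roll 0.1 F [ 0.5 -0.4  0.2] w -0.24649190364991866
```

View pics/both2.png

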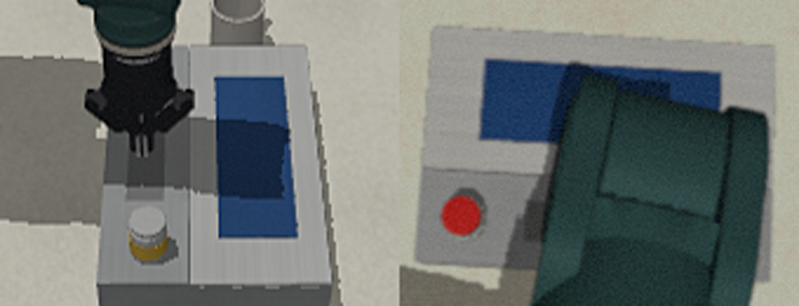

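The side view shows the shut gripper's knuckles sticking out about as far as the lid's front edge, low enough for the rising lid to hit them. I'll turn the gripper 90° so the knuckles lie along the strip. The closed tips look about 24 to 29 mm across, so they still fit the 38 mm pad.

```bash
python3 -m creep '[{"translation":[-0.003,0.002,0],"roll":-7},{"translation":[-0.003,0.002,0],"roll":-14},{"translation":[-0.003,0.002,0],"roll":-21},{"translation":[-0.003,0.002,0],"roll":-28},{"translation":[-0.003,0.002,0],"roll":-35},{"translation":[-0.003,0.002,0],"roll":-42},{"translation":[-0.003,0.002,0],"roll":-49},{"translation":[-0.003,0.002,0],"roll":-56}]'
python3 -m creep '[{"translation":[0,0,0],"roll":-7},{"translation":[0,0,0],"roll":-14},{"translation":[0,0,0],"roll":-21},{"translation":[0,0,0],"roll":-28},{"translation":[0,0,0],"roll":-34},{"translation":[0,0,0],"roll":-34},{"translation":[0,0,0],"roll":-34},{"translation":[0,0,0],"roll":-34}]'
python3 go.py 533 -30.5 98 87
python3 - <<'E'
from h import *
im=capture("side")
cv2.imwrite("pics/side3.png",cv2.resize(im[150:280,230:400],None,fx=4.5,fy=4.5,interpolation=cv2.INTER_CUBIC))
P=(bot.state()["position"]); print("tip px",proj("side",P-[0,0,8]))
E
```

```text
time_s: 3.22
position: [534.2, -30.6, 120.4]
orientation: [0.984, 2.981, 0.0]
contact_force: [-0.2, -0.0, -0.1]
grip_width: 0.2
finger_force: 0.0
time_s: 3.88
position: [533.9, -30.6, 119.8]
orientation: [0.085, 3.14, -0.0]
contact_force: [-0.6, -0.2, 0.3]
grip_width: -0.1
finger_force: 0.0
t 3.8833 pos [533.9 -30.6 119.8] tool shift mm [ 0.9  0.1 21.8] roll -0.1 F [-0.6 -0.2  0.3] w -0.11901222284591527
tip px [np.float64(290.39492489641276), np.float64(215.33406984926802)]
```

View pics/side3.png

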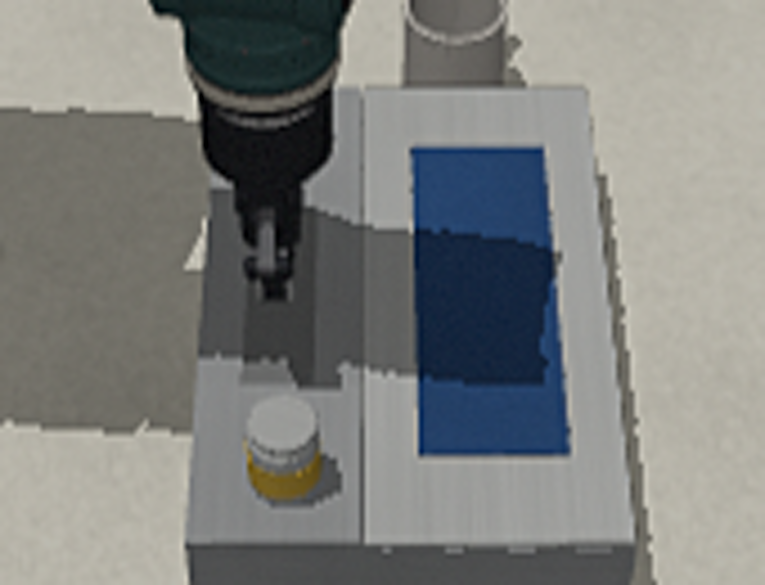

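The gripper now runs along the strip, well clear of the lid, with the tip over the band at about crop (275,295). I'll go down to just above the strip, then creep to contact.

```bash
python3 -m creep '[{"translation":[0,0,0.01],"roll":0},{"translation":[0,0,0.018],"roll":0},{"translation":[0,0,0.02],"roll":0},{"translation":[0,0,0.021],"roll":0},{"translation":[0,0,0.022],"roll":0},{"translation":[0,0,0.023],"roll":0},{"translation":[0,0,0.024],"roll":0},{"translation":[0,0,0.025],"roll":0}]'
python3 -m creep '[{"translation":[0,0,0.0005],"roll":0},{"translation":[0,0,0.001],"roll":0},{"translation":[0,0,0.001],"roll":0},{"translation":[0,0,0.001],"roll":0},{"translation":[0,0,0.001],"roll":0},{"translation":[0,0,0.001],"roll":0},{"translation":[0,0,0.001],"roll":0},{"translation":[0,0,0.001],"roll":0}]'
```

```text
time_s: 4.6
position: [533.9, -30.7, 94.6]
orientation: [0.08, 3.14, -0.0]
contact_force: [-1.2, 0.7, 3.9]
grip_width: -0.2
finger_force: 2.2
time_s: 5.27
position: [533.8, -30.7, 93.4]
orientation: [0.08, 3.14, -0.0]
contact_force: [1.0, -1.1, 3.5]
grip_width: 0.1
finger_force: 1.7
```

It gives way at a steady 4 N, so this is the pad. I'll press on to home.

```bash
python3 -m creep '[{"translation":[0,0,0.0005],"roll":0},{"translation":[0,0,0.001],"roll":0},{"translation":[0,0,0.0015],"roll":0},{"translation":[0,0,0.002],"roll":0},{"translation":[0,0,0.0025],"roll":0},{"translation":[0,0,0.0025],"roll":0},{"translation":[0,0,0.0025],"roll":0},{"translation":[0,0,0.0025],"roll":0}]'
python3 -m creep '[{"translation":[0,0,0.0005],"roll":0},{"translation":[0,0,0.001],"roll":0},{"translation":[0,0,0.001],"roll":0},{"translation":[0,0,0.001],"roll":0},{"translation":[0,0,0.001],"roll":0},{"translation":[0,0,0.001],"roll":0},{"translation":[0,0,0.001],"roll":0},{"translation":[0,0,0.001],"roll":0}]'
```

```text
time_s: 5.93
position: [533.6, -30.7, 90.7]
orientation: [-0.08, -3.14, -0.0]
contact_force: [2.0, -0.0, 1.8]
grip_width: 0.4
finger_force: 1.0
time_s: 6.6
position: [533.6, -30.7, 90.0]
orientation: [0.08, 3.141, -0.0]
contact_force: [-1.0, -0.2, 8.3]
grip_width: 0.0
finger_force: 3.9
```

Force is now rising (8 N at z = 90), so it's near the stop. I'll press a little further to make sure.

```bash
python3 -m creep '[{"translation":[0,0,0.0003],"roll":0},{"translation":[0,0,0.0006],"roll":0},{"translation":[0,0,0.0008],"roll":0},{"translation":[0,0,0.001],"roll":0},{"translation":[0,0,0.001],"roll":0},{"translation":[0,0,0.001],"roll":0},{"translation":[0,0,0.001],"roll":0},{"translation":[0,0,0.001],"roll":0}]'
python3 - <<'E'
from h import *
im=capture("side")
cv2.imwrite("pics/side4.png",cv2.resize(im[130:290,220:400],None,fx=3.6,fy=3.6,interpolation=cv2.INTER_CUBIC))
E
```

```text
time_s: 7.27
position: [533.6, -30.7, 89.8]
orientation: [0.08, 3.14, -0.0]
contact_force: [-4.9, 0.3, 22.5]
grip_width: -0.0
finger_force: 11.4
```

View pics/side4.png

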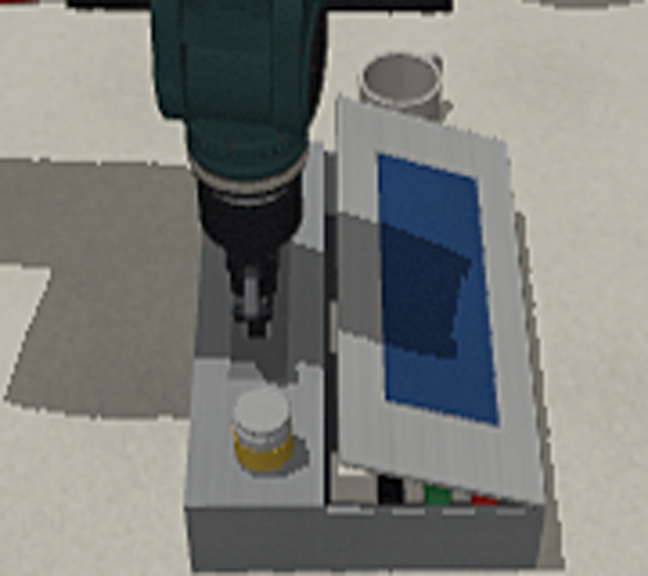

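The lid is up: its front edge runs from about (340,100) to (340,460) in the crop, clear of the hand. The pad is hard home at 22 N with no further give. Now I'll retreat up and back.

```bash
python3 -m creep '[{"translation":[0,0,-0.005],"roll":0},{"translation":[0,0,-0.012],"roll":0},{"translation":[0.004,0,-0.025],"roll":0},{"translation":[0.012,0,-0.045],"roll":0},{"translation":[0.025,0,-0.07],"roll":0},{"translation":[0.04,0,-0.1],"roll":0},{"translation":[0.055,0,-0.13],"roll":0},{"translation":[0.065,0,-0.15],"roll":0}]'
python3 -m creep '[{"translation":[0.015,0,-0.01],"roll":0},{"translation":[0.04,0,-0.01],"roll":0},{"translation":[0.07,0,-0.01],"roll":0},{"translation":[0.1,0,-0.01],"roll":0},{"translation":[0.115,0,-0.01],"roll":0},{"translation":[0.12,0,-0.01],"roll":0},{"translation":[0.12,0,-0.01],"roll":0},{"translation":[0.12,0,-0.01],"roll":0}]'
python3 - <<'E'
from h import *
cv2.imwrite("pics/side5.png",capture("side"))
E
```

```text
time_s: 7.98
position: [467.6, -27.2, 241.4]
orientation: [0.08, 3.14, -0.0]
contact_force: [1.4, 0.3, 0.6]
grip_width: -0.1
finger_force: 0.0
time_s: 8.65
position: [349.6, -21.4, 249.0]
orientation: [0.08, 3.14, -0.0]
contact_force: [0.2, -0.2, -0.6]
grip_width: -0.1
finger_force: 0.0
```

View pics/side5.png

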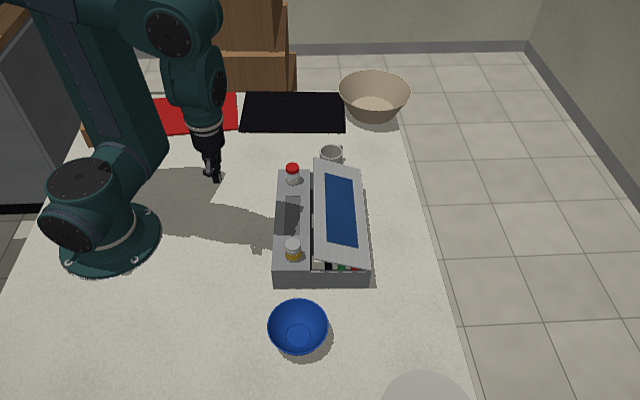

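The lid stands ajar (front edge around (314,215)). The jar (292,173), tin (293,250), mug (331,152) and basin (298,328) haven't moved, and the arm is clear.

```bash
python3 -c "
from rig import bot
print(bot.hand_in())"
```

```text
the job is handed in; nothing more can be done
None
```

The hidden pad is pressed fully home and the lid stands ajar; the hand is clear, the jar, tin, mug and basin look unmoved in the last picture, and the job is handed in (no verdict was returned).

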